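Lay out the piled specimen containers at the microscope bench

ROBOT

A 6-joint arm with a two-finger parallel gripper is mounted at the origin on the work surface. World frame = base frame: x ahead of the robot, y to its left, z up, the work surface at z = 0. Lengths are in m, angles in rad, forces in N, time in s.
With the tool pointing down it reaches from about 0.3 to 0.775 m from the base axis. Payload 14.6 kg.
Tool frame: the origin (TCP) lies at the very end of the fingers, on their centre line; the grasp point (between the pads) lies 19 mm behind it (env.pinch_z is the distance from the TCP to the grasp point, in m); x points along the fingers, y is the direction in which the jaws open and shut, and the axes are right-handed (so a half turn about x gives the same grasp; the last joint's range is limited). The gripper opens to 94 mm and grips with 3 to 60 N. Pads are 16 mm wide; open, the fingers measure 119 mm over their backs; the gripper's body (75 mm by 177 mm) begins 78 mm behind the grasp point.
Start: joints at [-1.26, 0.3, 1.521, -0, 1.321, -0.067], TCP at [0.203, -0.511, 0.205] pointing down, gripper open.
Joint ranges: [-3.03, 3.03], [-0.79, 2.21], [0.23, 2.52], [-1.04, 4.18], [0, 3.07], [-2.55, 2.55]. Speed limits (rad/s): [2.22, 2.22, 2.57, 3.14, 3.14, 3.14].

INTERFACE

Orientations are given as a unit quaternion [w, x, y, z].
In Python, from cell import env, viewer, ticket gives the robot as it stands.
- The arm moves only by the tool drive_tool, never from a script. Its arguments are lists of equal length, an entry for each row: "xyz": the shift along the world's x, y, z in m, a list of three; "dr": the turn, a rotation vector about the world's x, y, z in degrees, a list of three. In form: {"xyz": [[dx, dy, dz], ...], "dr": [[ax, ay, az], ...]}. A call has 1 to 8 rows; each row is the pose to reach, as a shift and turn from the pose measured when the call began; what a row does not reach only later rows make up. A row lasts 1/12 s, in which the tool goes at most 41.7 mm and 7.16 degrees, less where a joint would pass 70% of its speed; a pose out of reach is approached as far as the arm can. A call with a gripper value outside its range is refused whole. "jaw" is the opening in per cent of the stroke, from 0 (shut) to 100 (fully open), set as the call begins (left out, the last holds). The fingers move at their own pace and stop on an object; "newtons" is the grip in N (left out, the last holds). Time passes only in rows, so rows that repeat a pose let the fingers close. It gives the time, the measured TCP pose, the force and the opening at its end, in the units of the state.
- env.get_obs(): the state, without advancing time (a new reading comes with each control period).
- viewer.camera(name): name is "scene" or "top" or "wrist"; returns (picture, depth): 384x512x3 uint8, red, green, blue; 384x512 float32, m along the optical axis (not along the pixel's ray), 0 where there is no reading.
- viewer.get_calibration(name): a dict with "fx", "fy", "cx", "cy" (pixels), "cam_to_world" (4x4, takes a point from camera to world coordinates); the wrist camera has in their place "tool_from_camera" (4x4, takes a point from camera to tool coordinates, whose origin is the TCP and whose axes are the tool frame's). Camera axes: x right, y down, z forward; pixel columns grow to the right and rows downward; lengths in m; the calibration is good to about 2 mm. A picture is of the moment at which its call begins: read the wrist's pose just before it. get_calibration takes no time and is no camera call.
- ticket.close_job(): hands the job in, once; it reports no verdict.
The state is a dict: "time_s": time; "q": joint angles; "joint_vel": joint speeds; "joint_efforts": joint torques, N m; "position": TCP position; "orientation": TCP orientation; "wrist_force": force on the tool from outside, world axes, zero at the start; "torque": the same for the moment, N m; "width": finger opening in m.
Only numpy, scipy, OpenCV 4.12 (cv2) and the standard library are available. Lean on these libraries where they do the work, as an engineer would, in place of code of your own. Each camera call takes 0.05 s, during which the arm holds its last target. There are 200 camera calls.

TASK

Take the two piles of specimen containers apart and set each one upright in the middle of its own place: the wide round dish on the round white disc of the light base, the small round tin on the balance pan, the square card box on the square cork mat, and the long slide box on the steel tray, lying lengthwise along it. Set them down rather than dropping them, tip nothing over, and leave the drink can and the wash bottle where they are.

Things in the scene. Friction and masses are not known exactly. Their poses are not given: they have to be found in the camera images.
- dish_c (a point): Wide round lidded specimen dish, glass with a black lid, 60 mm in diameter, 36 mm high, upright; the point is its centre, 18 mm above its underside; z is up. Loose, about 0.13 kg; starts at the bottom of one of the two piles, with either the tin or the square box on it.
- slide_box_c (a point): Long rectangular black plastic slide box, 88 mm long (along its x) and 44 mm wide (along its y), 36 mm high, upright; the point is its centre, 18 mm above its underside; z is up. Loose, about 0.15 kg; starts at the bottom of the other pile, with either the tin or the square box on it.
- tin_c (a point): Small round bare aluminium tin, 38 mm in diameter, 36 mm high, upright; the point is its centre, 18 mm above its underside; z is up. Loose, about 0.08 kg; starts on top of one of the two piles (its underside 36 mm above the bench).
- unit_box_c (a point): Square card specimen box, 44 mm by 44 mm (sides along its x and y), 36 mm high, upright; the point is its centre, 18 mm above its underside; z is up. Loose, about 0.06 kg; starts on top of the other pile (its underside 36 mm above the bench).
- light_disc (a point): Centre of the upper face of the round white disc, 84 mm in diameter, in the middle of the low grey square microscope light base (130 mm square, fixed). The disc is level, 24 mm above the bench and 2 mm proud of the base. Place for the dish.
- pan (a point): Centre of the upper face of the flat round steel pan, 84 mm in diameter, of the small black bench balance (fixed, 140 mm along its x by 110 mm along its y; case top 22 mm above the bench, its display towards its +x side). The pan is rigid and level, 30 mm above the bench. Place for the tin.
- mat_top (a point): Centre of the upper face of the flat square cork mat, 90 mm square (sides along x and y), 5 mm thick, fixed on the bench. Place for the square box.
- tray_floor (a point): Centre of the floor of the flat long steel slide tray, 130 mm long (along its x) and 78 mm wide (along its y), fixed on the bench. The floor is 3 mm above the bench; 3 mm high lips stand only along the two short ends, the long sides are open. Place for the slide box, its length along the tray's length.
- can_c (a point): Bystander: drink can with a blue body, 66 mm in diameter, 122 mm high; the point is its centre, 61 mm above the bench. Loose, to be left alone.
- wash_bottle_c (a point): Bystander: clear plastic wash bottle with a white cap, 56 mm in diameter, 140 mm high; the point is 70 mm above the bench. Loose, to be left alone.
Things that resemble listed ones, but are neither listed nor needed, are in the scene too. Leave any yellow look-alike of the part that bears slide_box_c alone. Of the things that look like the part that bears unit_box_c, the smaller one is meant.

How it is judged:
At the end, for the whole second after the job is handed in: Dish, tin, square box and slide box stand upright (within 0.1 rad), at rest and released, each resting on its own place (disc, pan, cork mat, tray), its centre within 13 mm horizontally of the centre of that place; the slide box's length lies within 0.2 rad of the tray's length (horizontal distance between dish_c and light_disc below 0.013 m and z of dish_c in the frame of light_disc between 0.014 and 0.022 m and angle between each of dish_c, tin_c, unit_box_c, slide_box_c's own z axis and vertical below 0.1 rad and linear speed of each of dish, tin, unit_box, slide_box below 0.02 m/s and horizontal distance between tin_c and pan below 0.013 m and z of tin_c in the frame of pan between 0.014 and 0.022 m and horizontal distance between unit_box_c and mat_top below 0.013 m and z of unit_box_c in the frame of mat_top between 0.014 and 0.022 m and horizontal distance between slide_box_c and tray_floor below 0.013 m and z of slide_box_c in the frame of tray_floor between 0.014 and 0.022 m and angle between the x axis of slide_box_c and the x axis of tray_floor, either way round below 0.2 rad); the robot touches nothing.
It fails at once if a container is tipped over (angle between any of dish_c, tin_c, unit_box_c, slide_box_c's own z axis and vertical above 0.6 rad).
It fails at once if a container is dropped or knocked down instead of set down (moves faster than 0.6 m/s while the fingers do not touch it) ((linear speed of dish above 0.6 m/s and contact force between the fingers and dish below 0.01 N) or (linear speed of tin above 0.6 m/s and contact force between the fingers and tin below 0.01 N) or (linear speed of unit_box above 0.6 m/s and contact force between the fingers and unit_box below 0.01 N) or (linear speed of slide_box above 0.6 m/s and contact force between the fingers and slide_box below 0.01 N)).
It fails at once if the drink can or the wash bottle is shifted by more than 20 mm (distance of any of can_c, wash_bottle_c from where it was at the start of the episode above 0.02 m).
It also fails if it takes over 112 s, if anything falls off the work surface, if the arm or the gripper's body presses on something with over 40 N, if the wrist force passes 120 N, or if a joint passes its speed limit or range.

## Working session

There is one attempt and no reset: what is moved stays moved. The work goes in short steps, Python scripts to look and compute and a tool call to move; the robot and the scene stay as the last step left them, time stands still between calls to the robot, and variables do not carry over. Pictures are saved under pics/ and viewed, about 12 in all and at most 16, crops included, and the job is handed in when it is done.

Besides the shell and the picture viewer there is one more tool, called after "Call:" as name(argument=value, ...) on one line, values as JSON. drive_tool: Moves the arm, as the interface text tells. Its arguments: {"type":"object","properties":{"xyz":{"type":"array"},"dr":{"type":"array"},"jaw":{"type":"number"},"newtons":{"type":"number"}},"required":["xyz","dr"]}

```bash
ls; mkdir -p pics
python3 - <<'E'
from cell import env, viewer, ticket
import cv2, numpy as np
o=env.get_obs(); print(o['time_s'],o['position'],o['orientation'],o['width'])
for n in('top','scene'):
    p,d=viewer.camera(n); c=viewer.get_calibration(n); print(n,c)
    cv2.imwrite(f'pics/{n}0.png',cv2.resize(p[:,:,::-1],(800,600),interpolation=cv2.INTER_CUBIC)); np.savez(f'{n}0.npz',p=p,d=d)
E
```

```text
pics
0.0 [ 0.20281279 -0.5109416   0.2048685 ] [-0.13234716 -0.6944826  -0.13321908  0.6945724 ] 0.09416178051054443
top {'fx': 380.76486211744833, 'fy': 380.76486211744833, 'cx': 258.3947871401571, 'cy': 186.28652544244423, 'cam_to_world': array([[-0.02264148, -0.98953206,  0.14252604,  0.40520712],
       [-0.99969695,  0.02103124, -0.01279442,  0.01239593],
       [ 0.00966299, -0.14277253, -0.98970836,  1.10780109],
       [ 0.        ,  0.        ,  0.        ,  1.        ]])}
scene {'fx': 454.11294374879895, 'fy': 454.11294374879895, 'cx': 252.94582191337415, 'cy': 192.1300928948268, 'cam_to_world': array([[ 0.46709693,  0.60710812, -0.6428376 ,  1.24115934],
       [ 0.88411251, -0.33125973,  0.32956343, -0.35695543],
       [-0.01286558, -0.72227884, -0.69148229,  0.78870445],
       [ 0.        ,  0.        ,  0.        ,  1.        ]])}
```

View pics/top0.png

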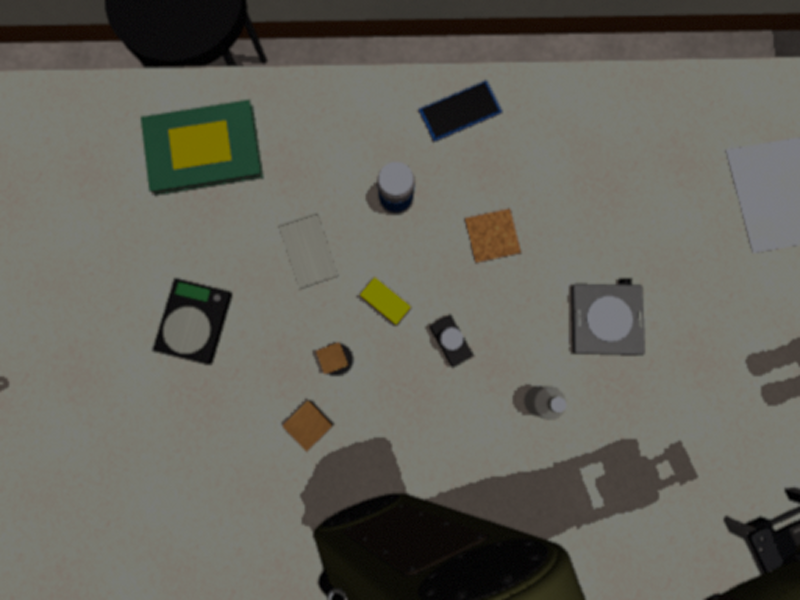

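View pics/scene0.png

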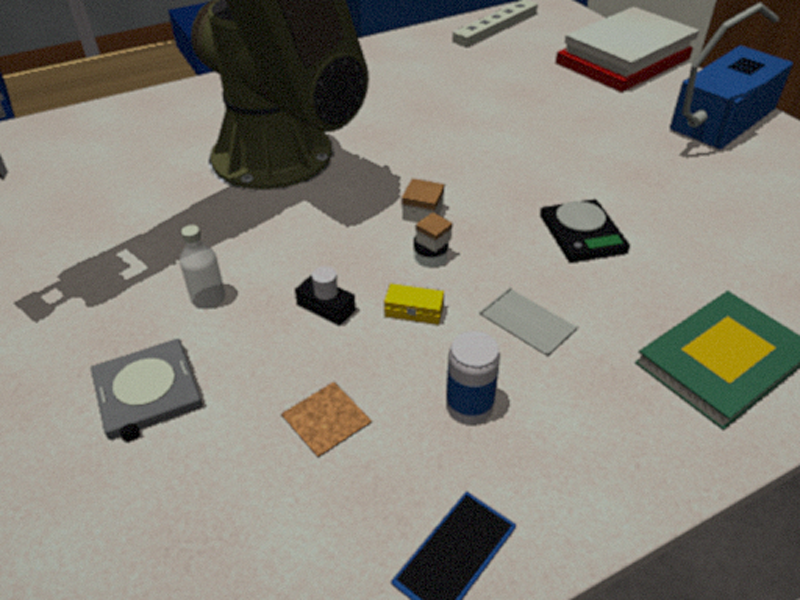

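The top view (800x600 px) shows:
- **Piles:** the tin on the black slide box at (451,340), and the card box on the dish at (332,358).
- **Places:** tray (308,250), cork mat (493,236), light disc (610,318), balance pan (186,330).
- **Bystanders:** can (396,188) and bottle (548,402).
- **Square-box candidates:** (332,358) is the smaller one and sits on the dish, so it is the one meant. (307,425) is larger and stands on the bench, so it is a decoy.
- **Slide-box candidates:** the black one at (451,340) is meant. The yellow one at (385,301) is a decoy.

```bash
cat > h.py <<'E'
import numpy as np, cv2
def plane(c,T,uv,z):
    uv=np.asarray(uv,float).reshape(-1,2)
    d=np.c_[(uv[:,0]-c['cx'])/c['fx'],(uv[:,1]-c['cy'])/c['fy'],np.ones(len(uv))]@T[:3,:3].T
    o=T[:3,3]; return (o+d*((z-o[2])/d[:,2])[:,None])[:,:2]
def flood(p,s,tol):
    m=np.zeros((p.shape[0]+2,p.shape[1]+2),np.uint8)
    cv2.floodFill(cv2.medianBlur(p,3).copy(),m,tuple(int(v) for v in s),0,(tol,)*3,(tol,)*3,4|cv2.FLOODFILL_MASK_ONLY|cv2.FLOODFILL_FIXED_RANGE|(255<<8))
    return m[1:-1,1:-1]
def shape(c,T,m,z):
    cs,_=cv2.findContours(m,cv2.RETR_EXTERNAL,cv2.CHAIN_APPROX_NONE)
    k=max(cs,key=cv2.contourArea); xy=plane(c,T,k.reshape(-1,2),z)
    (ctr,wh,a)=cv2.minAreaRect((xy*1000).astype(np.float32))
    if wh[0]<wh[1]: wh=wh[::-1]; a+=90
    return np.round(ctr,1),np.round(wh,1),round((a+90)%180-90,1),xy
E
python3 - <<'E'
from cell import viewer
from h import *
f=np.load('top0.npz'); p,d=f['p'],f['d']; c=viewer.get_calibration('top'); T=c['cam_to_world']
S=dict(unit=(330,358,.072,22),tin=(452,338,.072,40),slide=(441,328,.036,22),bigbox=(307,425,.036,22),yellow=(385,301,.036,40),mat=(493,236,.005,45),disc=(610,318,.024,25),pan=(186,330,.030,25),case=(165,352,.022,15),base=(583,335,.022,18),tray=(308,250,.003,7),can=(396,178,.122,40),bot=(557,405,.14,30))
v=p.copy()
for n,(x,y,z,t) in S.items():
    m=flood(p,(x*.64,y*.64),t); v[cv2.Canny(m,50,150)>0]=(255,0,0)
    q=np.argwhere(m>0); dd=d[m>0]
    w=np.c_[(q[:,1]-c['cx'])/c['fx'],(q[:,0]-c['cy'])/c['fy'],np.ones(len(q))]*dd[:,None]@T[:3,:3].T+T[:3,3]
    r=shape(c,T,m,z); print(n,*r[:3],'n',len(q),'medz',np.round(np.median(w,0)*1000))
cv2.imwrite('pics/top_m.png',cv2.resize(v[40:290,80:430,::-1],(800,571),interpolation=cv2.INTER_NEAREST))
E
```

```text
unit [442.  126.9] [45.1 44.9] -71.7 n 258 medz [441. 127.  70.]
tin [543.4   2.8] [1486.1  994.7] 88.5 n 143110 medz [538.  37.  -1.]
slide [469.  -81.5] [85.  45.1] 27.9 n 292 medz [456. -79.  34.]
bigbox [325.9 175.9] [64.  62.5] 42.9 n 533 medz [326. 174.  50.]
yellow [543.5  33.6] [86.3 42.8] 48.4 n 447 medz [544.  34.  35.]
mat [ 668.1 -171.8] [92.1 91.9] -79.0 n 931 medz [ 668. -172.    3.]
disc [ 503.6 -377.8] [81.3 77.7] 88.7 n 661 medz [ 503. -377.   23.]
pan [498.5 393.6] [79.6 79.1] 88.8 n 668 medz [498. 394.  28.]
case [515.  385.7] [134.5 109. ] -15.3 n 722 medz [535. 363.  20.]
base [ 507.3 -373.9] [141.4 136.9] -1.3 n 1365 medz [ 498. -377.   21.]
tray [514.3 -10.2] [1585.4 1011.5] -90.0 n 137315 medz [526.  68.  -1.]
can [536.8   3.3] [1414.4  946.7] 88.5 n 143110 medz [538.  37.  -1.]
bot [501.4  -7. ] [1388.8  886.7] 90.0 n 141771 medz [537.  41.  -1.]
```

View pics/top_m.png

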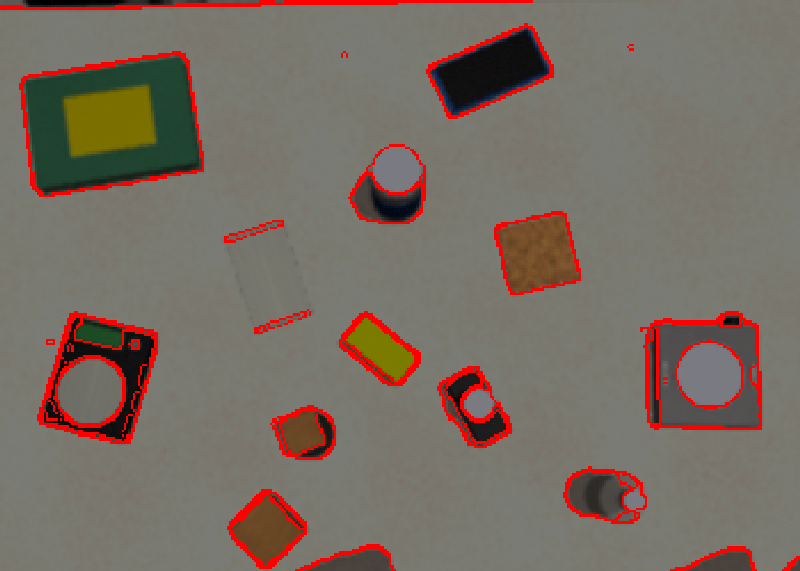

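All measured sizes match the listed ones: the unit box is 45 mm and the decoy 64 mm, the slide box is 85x45, and the mat is 92. The tin and tray still need finer masks.

Run:
```python
from cell import viewer,env
from h import *
from scipy.spatial.transform import Rotation as R
o=env.get_obs(); w,x,y,z=o['orientation']; M=R.from_quat([x,y,z,w]).as_matrix(); print(M.round(3)); print('jaw yaw',np.degrees(np.arctan2(M[1,1],M[0,1])))
f=np.load('top0.npz'); p,d=f['p'],f['d']; c=viewer.get_calibration('top'); T=c['cam_to_world']
print(viewer.get_calibration('wrist'))
g=p.astype(int)
for n,(x,y,z,t) in dict(tin=(452,338,.072,18),can=(396,178,.122,18),bot=(557,405,.14,14)).items():
    m=flood(p,(x*.64,y*.64),t); print(n,p[int(y*.64),int(x*.64)],*shape(c,T,m,z)[:3])
# tray: colour difference from local bench in ROI
x0,x1,y0,y1=172,224,130,190
lab=cv2.cvtColor(cv2.medianBlur(p,3),cv2.COLOR_RGB2LAB).astype(int)[y0:y1,x0:x1]
bg=np.median(np.r_[lab[:4].reshape(-1,3),lab[-4:].reshape(-1,3)],0); print('bg',bg,'tray',lab[28:32,22:28].mean((0,1)))
m=np.zeros(p.shape[:2],np.uint8); dd=np.abs(lab-bg)
m[y0:y1,x0:x1]=((dd[...,1]+dd[...,2])>4)*255
m=cv2.morphologyEx(m,cv2.MORPH_OPEN,np.ones((3,3)));m=cv2.morphologyEx(m,cv2.MORPH_CLOSE,np.ones((5,5)))
print('tray',*shape(c,T,m,.003)[:3])
dm=np.abs(g-0).astype(np.uint8)
# dish: circle of dark/lid at .036
m=flood(p,(345*.64,352*.64),20); print('dishpart',p[225,221],*shape(c,T,m,.036)[:3])
v=p.copy(); cs,_=cv2.findContours(m,0,1)
```

```text
[[-0.     0.369 -0.93 ]
 [ 0.001 -0.93  -0.369]
 [-1.    -0.001 -0.   ]]
jaw yaw -68.35725260359578
{'fx': 316.59056640015615, 'fy': 316.59056640015615, 'cx': 250.30649245893923, 'cy': 193.20460280580826, 'tool_from_camera': array([[-3.53927477e-04, -2.60952093e-01,  9.65351687e-01,
        -1.78838913e-01],
       [ 9.99999855e-01, -4.83283763e-04,  2.35990178e-04,
         2.93859767e-04],
       [ 4.04956665e-04,  9.65351631e-01,  2.60952227e-01,
        -7.50477785e-02],
       [ 0.00000000e+00,  0.00000000e+00,  0.00000000e+00,
         1.00000000e+00]])}
tin [122 123 130] [507.   -8.7] [1485.8  947.2] -90.0
can [121 122 129] [502.1  -7.7] [1414.1  901.5] -90.0
bot [121 123 129] [ 354.  -246.6] [27.6 21.7] 42.2
bg [129. 127. 133.] tray [127.08333333 126.625      133.125     ]Traceback (most recent call last):
  File "<stdin>", line 17, in <module>
  File "h.py", line 12, in shape
    k=max(cs,key=cv2.contourArea); xy=plane(c,T,k.reshape(-1,2),z)
ValueError: max() iterable argument is empty
```

Call:
drive_tool(xyz=[[0.013, 0.036, 0], [0.026, 0.072, 0], [0.04, 0.108, 0], [0.054, 0.145, 0], [0.068, 0.182, 0], [0.082, 0.22, 0], [0.096, 0.257, 0], [0.11, 0.294, 0]], dr=[[0, 0, -1], [0, 0, -2], [0, 0, -3.3], [0, 0, -3.3], [0, 0, -3.3], [0, 0, -3.3], [0, 0, -3.3], [0, 0, -3.3]], jaw=100)

```text
time_s: 0.77
position: [0.3128, -0.2151, 0.2048]
orientation: [-0.112, -0.698, -0.113, 0.698]
wrist_force: [1.2, 0.6, 0.3]
width: 0.0941
```

Call:
drive_tool(xyz=[[0.014, 0.038, 0], [0.028, 0.076, 0], [0.042, 0.114, 0], [0.056, 0.15, 0], [0.07, 0.188, 0], [0.084, 0.226, 0], [0.098, 0.263, 0], [0.112, 0.3, 0]], dr=[[0, 0, 0], [0, 0, 0], [0, 0, 0], [0, 0, 0], [0, 0, 0], [0, 0, 0], [0, 0, 0], [0, 0, 0]])

```text
time_s: 1.43
position: [0.4249, 0.0871, 0.2048]
orientation: [-0.112, -0.698, -0.113, 0.698]
wrist_force: [1.1, -0.2, -0.3]
width: 0.0939
```

```bash
cat >> h.py <<'E'
def wrist(env,viewer):
    from scipy.spatial.transform import Rotation as R
    o=env.get_obs(); w,x,y,z=o['orientation']; G=np.eye(4); G[:3,:3]=R.from_quat([x,y,z,w]).as_matrix(); G[:3,3]=o['position']
    p,d=viewer.camera('wrist'); c=viewer.get_calibration('wrist'); return p,d,c,G@c['tool_from_camera']
E
python3 - <<'E'
from cell import viewer,env
from h import *
p,d,c,T=wrist(env,viewer); np.savez('w1.npz',p=p,d=d,T=T); cv2.imwrite('pics/w1.png',cv2.resize(p[:,:,::-1],(768,576)))
E
```

```text
(no output)
```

View pics/w1.png

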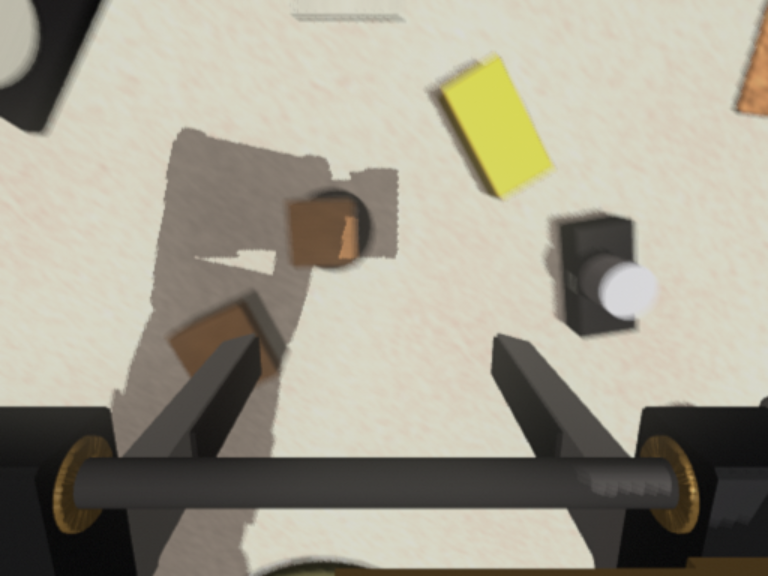

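The wrist view shows the unit box on the dish at (322,231), the tin on the slide box at (628,290), and the larger decoy box at (225,345).

Run:
```python
from cell import viewer
from h import *
f=np.load('w1.npz'); p,T=f['p'],f['T']; c=viewer.get_calibration('wrist')
hsv=cv2.cvtColor(cv2.medianBlur(p,3),cv2.COLOR_RGB2HSV)
m=((hsv[...,0]<22)&(hsv[...,1]>85)).astype(np.uint8)*255; r=np.zeros_like(m); r[125:185,180:250]=m[125:185,180:250]
print('unit',*shape(c,T,r,.072)[:3])
m=flood(p,(630/1.5,292/1.5),25); print('tin',*shape(c,T,m,.072)[:3])
m=flood(p,(575/1.5,235/1.5),20); print('slide',*shape(c,T,m,.036)[:3])
# dish lid outline: dark pixels right of the box
e=cv2.threshold(hsv[...,2],75,255,1)[1].astype(np.uint8); r=np.zeros_like(m); r[118:185,180:260]=e[118:185,180:260]
xy=shape(c,T,r,.036); print('dish dark',*xy[:3]); (q,rad)=cv2.minEnclosingCircle((xy[3]*1000).astype(np.float32)); print(q,rad)
```

```text
unit [442.2 128.8] [44.7 43.6] -71.7
tin [440.3  86.5] [554.3 303.2] -71.7
slide [469.2 -73.9] [88.7 50.8] 27.1
dish dark [455.5 115.4] [51.1 22.6] 55.5
(447.48382568359375, 120.94512939453125) 25.57709503173828
```

Call:
drive_tool(xyz=[[0.017, 0.036, 0], [0.017, 0.04, -0.035], [0.017, 0.04, -0.07], [0.017, 0.04, -0.105], [0.017, 0.04, -0.135], [0.017, 0.04, -0.155], [0.017, 0.04, -0.163], [0.017, 0.04, -0.163]], dr=[[0, 0, 0], [0, 0, 0], [0, 0, 0], [0, 0, 0], [0, 0, 0], [0, 0, 0], [0, 0, 0], [0, 0, 0]])

```text
time_s: 2.15
position: [0.4424, 0.1314, 0.0403]
orientation: [-0.113, -0.697, -0.114, 0.699]
wrist_force: [-0.1, 0.3, 0.5]
width: 0.094
```

Call:
drive_tool(xyz=[[0, 0, 0], [0, 0, 0], [0, 0, 0], [0, 0, 0], [0, 0, 0], [0, 0, 0], [0, 0, 0], [0, 0, 0]], dr=[[0, 0, 0], [0, 0, 0], [0, 0, 0], [0, 0, 0], [0, 0, 0], [0, 0, 0], [0, 0, 0], [0, 0, 0]], jaw=30, newtons=12)

```text
time_s: 2.82
position: [0.4426, 0.1314, 0.0405]
orientation: [-0.113, -0.697, -0.114, 0.699]
wrist_force: [0.8, -1.0, 1.5]
width: 0.044
```

Call:
drive_tool(xyz=[[0, 0, 0.015], [0, 0, 0.045], [0, 0, 0.08], [0, 0, 0.115], [0.02, -0.027, 0.125], [0.042, -0.057, 0.125], [0.066, -0.089, 0.125], [0.09, -0.121, 0.125]], dr=[[0, 0, 0], [0, 0, 0], [0, 0, 0], [0, 0, 0], [0, 0, 0], [0, 0, 0], [0, 0, 0], [0, 0, 0]])

```text
time_s: 3.48
position: [0.5333, 0.0089, 0.1658]
orientation: [-0.113, -0.697, -0.115, 0.698]
wrist_force: [1.4, 1.0, -0.9]
width: 0.0443
```

Call:
drive_tool(xyz=[[0.024, -0.032, 0], [0.048, -0.064, 0], [0.072, -0.097, 0], [0.096, -0.129, 0], [0.118, -0.158, 0], [0.13, -0.174, 0], [0.135, -0.182, 0], [0.135, -0.182, 0]], dr=[[0, 0, 0], [0, 0, 0], [0, 0, -3], [0, 0, -7], [0, 0, -7], [0, 0, -7], [0, 0, -7], [0, 0, -7]])

```text
time_s: 4.15
position: [0.6685, -0.1749, 0.1645]
orientation: [-0.069, -0.703, -0.071, 0.705]
wrist_force: [-0.8, 0.1, -0.7]
width: 0.044
```

Call:
drive_tool(xyz=[[0, 0.003, -0.03], [0, 0.003, -0.065], [0, 0.003, -0.1], [0, 0.003, -0.125], [0, 0.003, -0.14], [0, 0.003, -0.149], [0, 0.003, -0.152], [0, 0.003, -0.153]], dr=[[0, 0, 0], [0, 0, 0], [0, 0, 0], [0, 0, 0], [0, 0, 0], [0, 0, 0], [0, 0, 0], [0, 0, 0]])

```text
time_s: 4.82
position: [0.669, -0.1718, 0.0125]
orientation: [-0.07, -0.703, -0.071, 0.704]
wrist_force: [-0.3, 0.1, -0.2]
width: 0.0439
```

Call:
drive_tool(xyz=[[0, 0, 0], [0, 0, 0]], dr=[[0, 0, 0], [0, 0, 0]])

```text
time_s: 4.98
position: [0.6698, -0.1719, 0.0143]
orientation: [0.07, 0.704, 0.071, -0.703]
wrist_force: [1.0, -0.1, -0.7]
width: 0.0439
```

Run:
```python
from cell import viewer,env
from h import *
o=env.get_obs(); print(o['position'],o['wrist_force'])
p,d=viewer.camera('scene'); v=cv2.resize(p[225:305,150:280,::-1],(780,480),interpolation=cv2.INTER_CUBIC); cv2.imwrite('pics/s1.png',v)
print(env.get_obs()['position'])
```

```text
[ 0.66984067 -0.1719494   0.01429929] [ 1.01467775 -0.0941392  -0.66470947]
[ 0.66973619 -0.17196484  0.01409636]
```

View pics/s1.png

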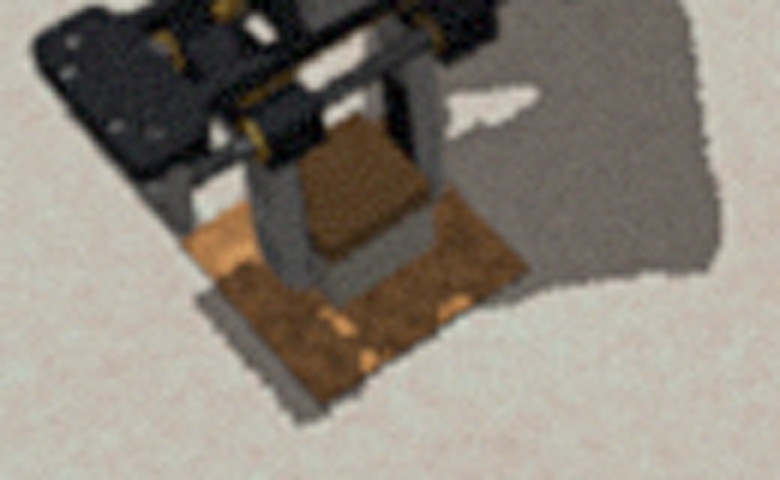

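Call:
drive_tool(xyz=[[0, 0, -0.001], [0, 0, -0.002], [0, 0, -0.003], [0, 0, -0.003]], dr=[[0, 0, 0], [0, 0, 0], [0, 0, 0], [0, 0, 0]])

```text
time_s: 5.37
position: [0.6696, -0.1719, 0.0109]
orientation: [0.07, 0.704, 0.071, -0.704]
wrist_force: [-0.5, -0.6, -1.1]
width: 0.0439
```

The box hangs upright over the mat, just above it. I'll lower it until contact.

Call:
drive_tool(xyz=[[0, 0, -0.0005], [0, 0, -0.001], [0, 0, -0.0015], [0, 0, -0.002], [0, 0, -0.002]], dr=[[0, 0, 0], [0, 0, 0], [0, 0, 0], [0, 0, 0], [0, 0, 0]])

```text
time_s: 5.78
position: [0.6696, -0.1719, 0.0095]
orientation: [0.07, 0.704, 0.071, -0.704]
wrist_force: [-4.1, 0.7, 6.0]
width: 0.0442
```

Contact reads 6 N, so I'll release and rise.

Call:
drive_tool(xyz=[[0, 0, 0], [0, 0, 0], [0, 0, 0], [0, 0, 0.004], [0, 0, 0.02], [0, 0, 0.055], [0, 0, 0.095], [0, 0, 0.135]], dr=[[0, 0, 0], [0, 0, 0], [0, 0, 0], [0, 0, 0], [0, 0, 0], [0, 0, 0], [0, 0, 0], [0, 0, 0]], jaw=100)

```text
time_s: 6.45
position: [0.6692, -0.1718, 0.146]
orientation: [-0.07, -0.703, -0.071, 0.704]
wrist_force: [-0.2, 0.3, 1.1]
width: 0.0927
```

Call:
drive_tool(xyz=[[-0.024, 0.032, 0.02], [-0.048, 0.064, 0.04], [-0.072, 0.096, 0.06], [-0.096, 0.128, 0.07], [-0.12, 0.16, 0.07], [-0.144, 0.192, 0.07], [-0.168, 0.224, 0.07], [-0.19, 0.253, 0.07]], dr=[[0, 0, 0], [0, 0, 0], [0, 0, 3], [0, 0, 5], [0, 0, 7], [0, 0, 7], [0, 0, 7], [0, 0, 7]])

```text
time_s: 7.12
position: [0.4777, 0.0825, 0.2164]
orientation: [0.113, 0.698, 0.114, -0.698]
wrist_force: [-0.1, 0.7, -0.4]
width: 0.0943
```

Run:
```python
from cell import viewer,env
from h import *
print(env.get_obs()['position'])
p,d,c,T=wrist(env,viewer); np.savez('w2.npz',p=p,d=d,T=T); cv2.imwrite('pics/w2.png',cv2.resize(p[:,:,::-1],(768,576)))
p,d=viewer.camera('top'); np.savez('top1.npz',p=p,d=d)
c=viewer.get_calibration('top'); T=c['cam_to_world']
m=flood(p,(485*.64,244*.64),12)
hsv=cv2.cvtColor(p,cv2.COLOR_RGB2HSV); cv2.imwrite('pics/t1.png',cv2.resize(p[100:280,150:350,::-1],(800,720))[:600])
```

```text
[0.47766066 0.08249799 0.2164199 ]
```

View pics/w2.png

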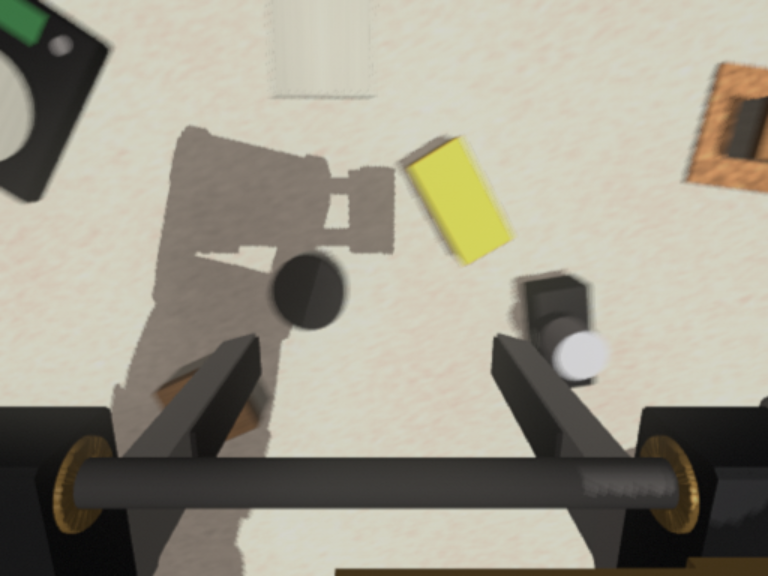

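View pics/t1.png

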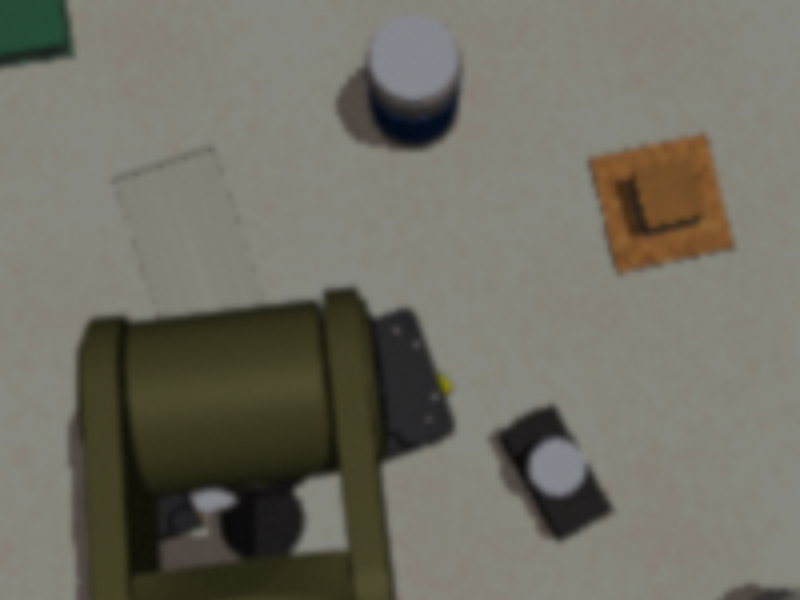

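The unit box stands on the mat (crop px about 672,193). The wrist view shows the bare dish at (310,290), the tin at (578,356), and the near end of the tray at (325,95).

Run:
```python
from cell import viewer
from h import *
c=viewer.get_calibration('top'); T=c['cam_to_world']
print('unit',plane(c,T,[[150+672/4,100+193/4]],.041)*1000,'mat',plane(c,T,[[150+661/4,100+203/4]],.005)*1000)
t=np.load('top1.npz')['p']
print('tin top',plane(c,T,[[150+557/4,100+467/4]],.072)*1000)
f=np.load('w2.npz'); p,T2=f['p'],f['T']; cw=viewer.get_calibration('wrist')
g=cv2.medianBlur(cv2.cvtColor(p,cv2.COLOR_RGB2GRAY),3)
r=np.zeros_like(g); r[160:225,175:240]=(g[160:225,175:240]<85)*255
s=shape(cw,T2,r,.036); print('dish',*s[:3],cv2.minEnclosingCircle((s[3]*1000).astype(np.float32)))
r=np.zeros_like(g); r[215:260,360:410]=(g[215:260,360:410]>175)*255
r2=((p.astype(int)[...,2]-p.astype(int)[...,0]>=0)*255).astype(np.uint8)&r
s=shape(cw,T2,cv2.morphologyEx(r2,cv2.MORPH_OPEN,np.ones((3,3))),.072); print('tin',*s[:3])
# tray corners (top1 far end by eye, wrist near end by eye)
print('tray far',plane(c,T,[[150+113/4,100+180/4],[150+213/4,100+148/4]],.006)*1000,'near',plane(cw,T2,np.array([[270,95],[373,95]])/1.5,.006)*1000)
```

```text
unit [[ 665.71615766 -175.33515801]] mat [[ 667.06492545 -173.14658985]]
tin top [[468.9103278  -82.99100681]]
dish [438.7 126.7] [59.7 56.6] 18.4 ((438.89398193359375, 126.5037841796875), 31.056211471557617)
tin [466.5 -79.2] [34.2 32.6] 18.4
tray far [[692.5322447  232.86084502]
 [715.47336716 158.82935932]] near [[570.06357787 198.09890067]
 [594.91574546 123.3675014 ]]
```

Size checks hold: the dish reads 60 mm, and the tray 126x78 centred at (643,178) with yaw about 17°. Next is the dish.

Call:
drive_tool(xyz=[[-0.025, 0.03, 0], [-0.039, 0.044, -0.03], [-0.039, 0.044, -0.07], [-0.039, 0.044, -0.11], [-0.039, 0.044, -0.15], [-0.039, 0.044, -0.185], [-0.039, 0.044, -0.205], [-0.039, 0.044, -0.21]], dr=[[0, 0, 0], [0, 0, 0], [0, 0, 0], [0, 0, 0], [0, 0, 0], [0, 0, 0], [0, 0, 0], [0, 0, 0]])

```text
time_s: 7.88
position: [0.4364, 0.1278, 0.0039]
orientation: [-0.114, -0.696, -0.115, 0.699]
wrist_force: [0.5, -0.3, -0.2]
width: 0.094
```

Call:
drive_tool(xyz=[[0, 0, 0], [0, 0, 0], [0, 0, 0], [0, 0, 0], [0, 0, 0], [0, 0, 0], [0, 0, 0], [0, 0, 0]], dr=[[0, 0, 0], [0, 0, 0], [0, 0, 0], [0, 0, 0], [0, 0, 0], [0, 0, 0], [0, 0, 0], [0, 0, 0]], jaw=45, newtons=20)

```text
time_s: 8.55
position: [0.4371, 0.1278, 0.0049]
orientation: [-0.114, -0.697, -0.115, 0.699]
wrist_force: [-1.4, -2.6, 8.2]
width: 0.0598
```

Call:
drive_tool(xyz=[[0, 0, 0.01], [0, 0, 0.035], [0, 0, 0.07], [0, 0, 0.105], [0, 0, 0.14], [0.004, -0.03, 0.155], [0.009, -0.068, 0.16], [0.014, -0.106, 0.16]], dr=[[0, 0, 0], [0, 0, 0], [0, 0, 0], [0, 0, 0], [0, 0, 0], [0, 0, 0], [0, 0, 0], [0, 0, 0]])

```text
time_s: 9.22
position: [0.4515, 0.021, 0.1676]
orientation: [0.115, 0.698, 0.116, -0.697]
wrist_force: [1.2, 0.2, -1.4]
width: 0.0598
```

Call:
drive_tool(xyz=[[0.006, -0.04, 0], [0.011, -0.08, 0], [0.016, -0.12, 0], [0.021, -0.16, 0], [0.027, -0.2, 0], [0.032, -0.24, 0], [0.037, -0.28, 0], [0.042, -0.32, 0]], dr=[[0, 0, 0], [0, 0, 0], [0, 0, 0], [0, 0, 0], [0, 0, 0], [0, 0, 0], [0, 0, 0], [0, 0, 0]])

```text
time_s: 9.88
position: [0.4932, -0.3009, 0.1685]
orientation: [0.115, 0.698, 0.116, -0.697]
wrist_force: [1.8, 0.7, -1.1]
width: 0.06
```

Call:
drive_tool(xyz=[[0.005, -0.039, 0], [0.0105, -0.077, 0], [0.0105, -0.077, -0.03], [0.0105, -0.077, -0.07], [0.0105, -0.077, -0.105], [0.0105, -0.077, -0.125], [0.0105, -0.077, -0.132], [0.0105, -0.077, -0.133]], dr=[[0, 0, 0], [0, 0, 0], [0, 0, 0], [0, 0, 0], [0, 0, 0], [0, 0, 0], [0, 0, 0], [0, 0, 0]])

```text
time_s: 10.55
position: [0.5032, -0.3774, 0.0348]
orientation: [0.114, 0.698, 0.116, -0.698]
wrist_force: [-0.3, -0.3, -0.8]
width: 0.0599
```

Call:
drive_tool(xyz=[[0, 0, 0], [0, 0, -0.001], [0, 0, -0.002], [0, 0, -0.003], [0, 0, -0.003]], dr=[[0, 0, 0], [0, 0, 0], [0, 0, 0], [0, 0, 0], [0, 0, 0]])

```text
time_s: 10.97
position: [0.5034, -0.3776, 0.0324]
orientation: [0.115, 0.698, 0.116, -0.697]
wrist_force: [0.5, -0.1, -1.4]
width: 0.0592
```

Call:
drive_tool(xyz=[[0, 0, -0.001], [0, 0, -0.002], [0, 0, -0.0025], [0, 0, -0.003], [0, 0, -0.003]], dr=[[0, 0, 0], [0, 0, 0], [0, 0, 0], [0, 0, 0], [0, 0, 0]])

```text
time_s: 11.38
position: [0.5034, -0.3775, 0.0292]
orientation: [0.115, 0.698, 0.116, -0.697]
wrist_force: [-0.6, 0.6, -1.2]
width: 0.0597
```

Call:
drive_tool(xyz=[[0, 0, -0.0005], [0, 0, -0.001], [0, 0, -0.0015], [0, 0, -0.002], [0, 0, -0.002]], dr=[[0, 0, 0], [0, 0, 0], [0, 0, 0], [0, 0, 0], [0, 0, 0]])

```text
time_s: 11.8
position: [0.5035, -0.3775, 0.0289]
orientation: [0.115, 0.698, 0.116, -0.697]
wrist_force: [-6.6, 6.2, 15.7]
width: 0.06
```

Call:
drive_tool(xyz=[[0, 0, 0.001], [0, 0, 0.001], [0, 0, 0.001], [0, 0, 0.005], [0, 0, 0.03], [0, 0, 0.07], [0, 0, 0.11], [0, 0, 0.15]], dr=[[0, 0, 0], [0, 0, 0], [0, 0, 0], [0, 0, 0], [0, 0, 0], [0, 0, 0], [0, 0, 0], [0, 0, 0]], jaw=100)

```text
time_s: 12.47
position: [0.5032, -0.3773, 0.1807]
orientation: [0.115, 0.698, 0.116, -0.697]
wrist_force: [-0.3, -0.7, 0.3]
width: 0.0939
```

Call:
drive_tool(xyz=[[-0.005, 0.038, 0.005], [-0.01, 0.077, 0.01], [-0.015, 0.116, 0.01], [-0.02, 0.155, 0.01], [-0.025, 0.194, 0.01], [-0.03, 0.233, 0.01], [-0.034, 0.27, 0.01], [-0.036, 0.297, 0.01]], dr=[[0, 0, 0], [0, 0, 3], [0, 0, 6], [0, 0, 9.6], [0, 0, 9.6], [0, 0, 9.6], [0, 0, 9.6], [0, 0, 9.6]])

```text
time_s: 13.13
position: [0.4665, -0.0779, 0.191]
orientation: [0.173, 0.686, 0.174, -0.685]
wrist_force: [0.1, -0.5, 0.0]
width: 0.0937
```

Run:
```python
from cell import viewer,env
from h import *
print(env.get_obs()['position'])
p,d=viewer.camera('top'); np.savez('top2.npz',p=p,d=d)
c=viewer.get_calibration('top'); T=c['cam_to_world']
v=np.vstack([cv2.resize(p[170:240,350:430,::-1],(480,420),interpolation=cv2.INTER_CUBIC)])
p,d,c,T=wrist(env,viewer); np.savez('w3.npz',p=p,d=d,T=T)
w=cv2.resize(p[:,:,::-1],(320,240)); w=cv2.copyMakeBorder(w,0,180,0,0,0)
cv2.imwrite('pics/t2.png',np.hstack([v,w]))
```

```text
[ 0.46647361 -0.07785135  0.19103235]
```

View pics/t2.png

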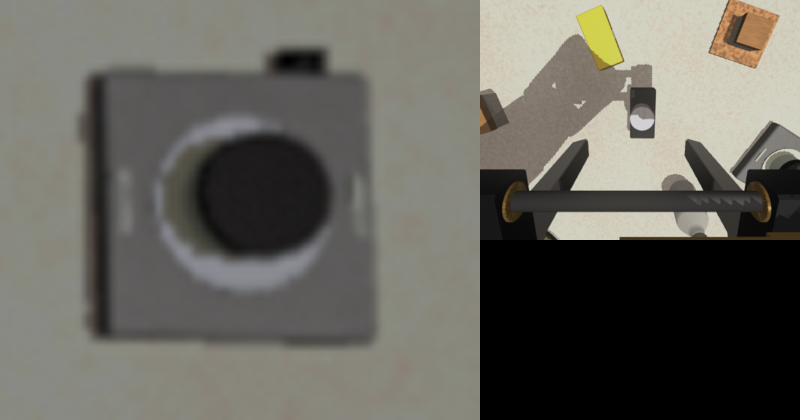

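Run:
```python
from cell import viewer
from h import *
c=viewer.get_calibration('top'); T=c['cam_to_world']; p=np.load('top2.npz')['p']
g=cv2.cvtColor(p,cv2.COLOR_RGB2GRAY); r=np.zeros_like(g); r[188:216,378:410]=(g[188:216,378:410]<60)*255
print('dish',*shape(c,T,r,.060)[:3]); print('disc by eye',plane(c,T,[[350+245/6-.4,170+203/6-.4]],.024)*1000)
hsv=cv2.cvtColor(p,cv2.COLOR_RGB2HSV)
f=np.load('w3.npz'); p,T2=f['p'],f['T']; cw=viewer.get_calibration('wrist')
g=cv2.cvtColor(p,cv2.COLOR_RGB2GRAY)
r=np.zeros_like(g); r[160:230,230:290]=(g[160:230,230:290]<75)*255
s=shape(cw,T2,r,.036); print('slide',*s[:3])
cv2.imwrite('pics/w3.png',cv2.resize(p[130:230,210:310,::-1],(600,600),interpolation=cv2.INTER_CUBIC))
```

```text
dish [ 503.7 -372.6] [66.2 54.1] -77.3
disc by eye [[ 503.58178838 -378.98512828]]
slide [442.4 -98.9] [42.  25.5] -60.2
```

View pics/w3.png

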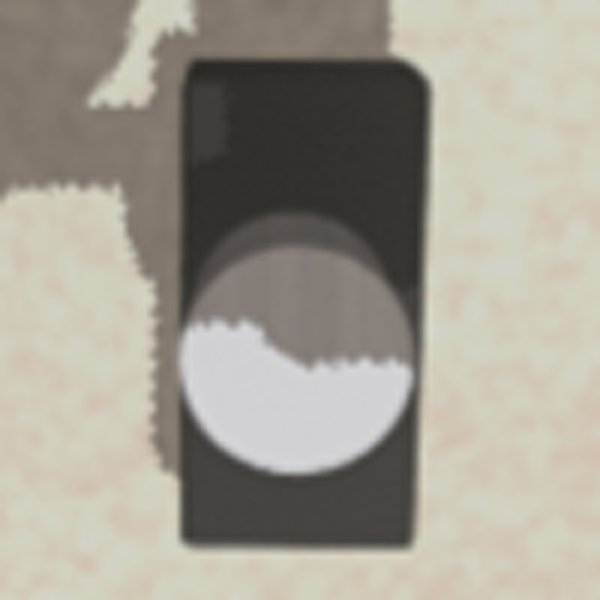

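Run:
```python
from cell import viewer
from h import *
c=viewer.get_calibration('top'); T=c['cam_to_world']
print('dish eye',plane(c,T,[[350+264/6-.4,170+193/6-.4]],.060)*1000)
T2=np.load('w3.npz')['T']; cw=viewer.get_calibration('wrist')
q=lambda x,y:[210+x/6-.4,130+y/6-.4]
print('tin',plane(cw,T2,[q(296.5,359)],.072)*1000, 'diam',plane(cw,T2,[q(180,359),q(413,359)],.072)*1000)
print('slide corners',plane(cw,T2,[q(185,62),q(428,62),q(412,545),q(182,545)],.036)*1000)
```

```text
dish eye [[ 504.75747298 -375.13210419]]
tin [[469.07631534 -83.22208207]] diam [[460.0649052  -66.64419553]
 [478.08485924 -99.79469571]]
slide corners [[ 498.90686128  -45.55477002]
 [ 519.10798776  -82.75348363]
 [ 440.37625065 -124.63974901]
 [ 419.89282031  -86.98146578]]
```

The dish is centred on the disc to within about 4 mm. Tin: diameter 37.7 mm, centre (468.7,-82.5). Descending onto it now.

Call:
drive_tool(xyz=[[0.002, -0.0045, -0.02], [0.002, -0.0045, -0.055], [0.002, -0.0045, -0.09], [0.002, -0.0045, -0.12], [0.002, -0.0045, -0.138], [0.002, -0.0045, -0.146], [0.002, -0.0045, -0.148], [0.002, -0.0045, -0.148]], dr=[[0, 0, 0], [0, 0, 0], [0, 0, 0], [0, 0, 0], [0, 0, 0], [0, 0, 0], [0, 0, 0], [0, 0, 0]])

```text
time_s: 13.9
position: [0.4693, -0.0823, 0.0436]
orientation: [0.174, 0.686, 0.175, -0.685]
wrist_force: [0.6, -0.7, -0.2]
width: 0.0941
```

Call:
drive_tool(xyz=[[0, 0, 0], [0, 0, 0], [0, 0, 0], [0, 0, 0], [0, 0, 0], [0, 0, 0], [0, 0, 0], [0, 0, 0]], dr=[[0, 0, 0], [0, 0, 0], [0, 0, 0], [0, 0, 0], [0, 0, 0], [0, 0, 0], [0, 0, 0], [0, 0, 0]], jaw=25, newtons=15)

```text
time_s: 14.57
position: [0.4693, -0.0823, 0.0436]
orientation: [0.174, 0.686, 0.175, -0.685]
wrist_force: [-0.7, -0.6, -0.2]
width: 0.0442
```

Call:
drive_tool(xyz=[[0, 0, 0], [0, 0, 0], [0, 0, 0], [0, 0, 0]], dr=[[0, 0, 0], [0, 0, 0], [0, 0, 0], [0, 0, 0]])

```text
time_s: 14.9
position: [0.4693, -0.0822, 0.0436]
orientation: [0.174, 0.686, 0.175, -0.685]
wrist_force: [-0.5, -0.5, 1.8]
width: 0.0378
```

Call:
drive_tool(xyz=[[0, 0, 0.01], [0, 0, 0.035], [0, 0, 0.07], [0, 0, 0.1], [0.002, 0.03, 0.12], [0.004, 0.068, 0.125], [0.006, 0.106, 0.125], [0.009, 0.145, 0.125]], dr=[[0, 0, 0], [0, 0, 0], [0, 0, 0], [0, 0, 0], [0, 0, 0], [0, 0, 0], [0, 0, 0], [0, 0, 0]])

```text
time_s: 15.57
position: [0.4782, 0.0642, 0.1701]
orientation: [0.173, 0.686, 0.175, -0.684]
wrist_force: [0.4, 0.6, -1.6]
width: 0.0376
```

Call:
drive_tool(xyz=[[0.003, 0.04, 0], [0.005, 0.08, 0], [0.008, 0.12, 0], [0.01, 0.16, 0], [0.012, 0.2, 0], [0.015, 0.24, 0], [0.017, 0.28, 0], [0.02, 0.318, 0]], dr=[[0, 0, 0], [0, 0, 0], [0, 0, 0], [0, 0, 0], [0, 0, 0], [0, 0, 0], [0, 0, 0], [0, 0, 0]])

```text
time_s: 16.23
position: [0.4976, 0.3844, 0.1709]
orientation: [0.174, 0.686, 0.175, -0.684]
wrist_force: [1.2, -0.3, -0.6]
width: 0.0374
```

Call:
drive_tool(xyz=[[0.001, 0.009, 0], [0.001, 0.009, -0.03], [0.001, 0.009, -0.065], [0.001, 0.009, -0.095], [0.001, 0.009, -0.115], [0.001, 0.009, -0.126], [0.001, 0.009, -0.13], [0.001, 0.009, -0.13]], dr=[[0, 0, 0], [0, 0, 0], [0, 0, 0], [0, 0, 0], [0, 0, 0], [0, 0, 0], [0, 0, 0], [0, 0, 0]])

```text
time_s: 16.9
position: [0.4987, 0.3933, 0.0412]
orientation: [0.174, 0.686, 0.175, -0.684]
wrist_force: [0.2, 0.2, -0.4]
width: 0.0377
```

Call:
drive_tool(xyz=[[0, 0, 0], [0, 0, -0.001], [0, 0, -0.002], [0, 0, -0.003], [0, 0, -0.003]], dr=[[0, 0, 0], [0, 0, 0], [0, 0, 0], [0, 0, 0], [0, 0, 0]])

```text
time_s: 17.32
position: [0.4988, 0.3933, 0.0384]
orientation: [0.173, 0.686, 0.175, -0.684]
wrist_force: [0.7, 0.1, -0.9]
width: 0.038
```

Call:
drive_tool(xyz=[[0, 0, -0.0005], [0, 0, -0.001], [0, 0, -0.0015], [0, 0, -0.0015]], dr=[[0, 0, 0], [0, 0, 0], [0, 0, 0], [0, 0, 0]])

```text
time_s: 17.65
position: [0.4989, 0.3934, 0.0376]
orientation: [0.173, 0.687, 0.175, -0.684]
wrist_force: [-2.8, -2.0, 5.5]
width: 0.0379
```

Call:
drive_tool(xyz=[[0, 0, 0.0005], [0, 0, 0.0005], [0, 0, 0.0005], [0, 0, 0.005], [0, 0, 0.03], [0, 0, 0.07], [0, 0, 0.11], [0, 0, 0.15]], dr=[[0, 0, 0], [0, 0, 0], [0, 0, 0], [0, 0, 0], [0, 0, 0], [0, 0, 0], [0, 0, 0], [0, 0, 0]], jaw=100)

```text
time_s: 18.32
position: [0.4986, 0.3932, 0.1896]
orientation: [0.173, 0.686, 0.175, -0.684]
wrist_force: [0.6, -0.0, -1.0]
width: 0.0875
```

Call:
drive_tool(xyz=[[-0.003, -0.04, 0], [-0.005, -0.08, 0], [-0.008, -0.12, 0], [-0.01, -0.16, 0], [-0.012, -0.2, 0], [-0.015, -0.24, 0], [-0.017, -0.28, 0], [-0.02, -0.32, 0]], dr=[[0, 0, 0], [0, 0, 0], [0, 0, 0], [0, 0, 0], [0, 0, 0], [0, 0, 0], [0, 0, 0], [0, 0, 0]])

```text
time_s: 18.98
position: [0.4781, 0.0714, 0.1901]
orientation: [0.174, 0.687, 0.175, -0.684]
wrist_force: [0.1, -0.6, -0.2]
width: 0.0942
```

Call:
drive_tool(xyz=[[-0.002, -0.038, 0], [-0.004, -0.076, 0], [-0.006, -0.114, 0], [-0.008, -0.148, 0], [-0.01, -0.156, 0], [-0.01, -0.156, 0]], dr=[[0, 0, 0], [0, 0, 0], [0, 0, 0], [0, 0, 0], [0, 0, 0], [0, 0, 0]])

```text
time_s: 19.48
position: [0.4678, -0.0863, 0.1903]
orientation: [0.173, 0.687, 0.174, -0.684]
wrist_force: [0.3, -0.4, -0.8]
width: 0.0937
```

Run:
```python
from cell import viewer,env
from h import *
print(env.get_obs()['position'])
p,d=viewer.camera('top'); np.savez('top3.npz',p=p,d=d)
v=cv2.resize(p[170:240,90:160,::-1],(400,400),interpolation=cv2.INTER_CUBIC)
p,d,c,T=wrist(env,viewer); np.savez('w4.npz',p=p,d=d,T=T)
w=cv2.resize(p[130:230,210:310,::-1],(400,400),interpolation=cv2.INTER_CUBIC)
cv2.imwrite('pics/t3.png',np.hstack([v,w]))
```

```text
[ 0.46777255 -0.0863045   0.19030118]
```

View pics/t3.png

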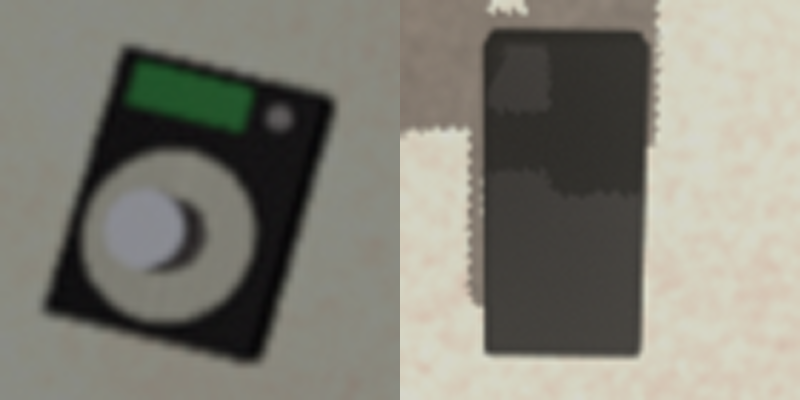

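The tin stands on the pan at (145,229). The slide box is now uncovered, at (563,193) in the right half.

Run:
```python
from cell import viewer
from h import *
c=viewer.get_calibration('top'); T=c['cam_to_world']; s=400/70
print('tin',plane(c,T,[[90+145/s-.4,170+229/s-.4]],.066)*1000,'pan',plane(c,T,[[90+170/s-.4,170+236/s-.4]],.030)*1000)
T2=np.load('w4.npz')['T']; cw=viewer.get_calibration('wrist')
k=plane(cw,T2,[[210+x/4-.4,130+y/4-.4] for x,y in[(84,32),(246,32),(240,355),(86,355)]],.036)*1000
print(k.round(1),k.mean(0)); a,b=(k[0]+k[1])/2,(k[2]+k[3])/2; print(np.linalg.norm(a-b),np.degrees(np.arctan2(*(a-b)[::-1])),np.linalg.norm(k[0]-k[1]),np.linalg.norm(k[2]-k[3]))
```

```text
tin [[499.05409664 391.89713686]] pan [[498.56082237 392.59758256]]
[[ 498.4  -45.3]
 [ 518.4  -82.4]
 [ 440.2 -124.5]
 [ 419.8  -86.8]] [469.20835682 -84.73985809]
88.86183298771704 28.0722835130466 42.16725624381501 42.85773133855821
```

Call:
drive_tool(xyz=[[0.001, 0.003, -0.02], [0.001, 0.003, -0.06], [0.001, 0.003, -0.1], [0.001, 0.003, -0.135], [0.001, 0.003, -0.16], [0.001, 0.003, -0.177], [0.001, 0.003, -0.184], [0.001, 0.003, -0.184]], dr=[[0, 0, 0], [0, 0, 0], [0, 0, 0], [0, 0, 0], [0, 0, 0], [0, 0, 0], [0, 0, 0], [0, 0, 0]])

```text
time_s: 20.25
position: [0.4687, -0.0797, 0.0052]
orientation: [0.173, 0.686, 0.176, -0.684]
wrist_force: [-0.2, -0.3, -0.0]
width: 0.0939
```

Call:
drive_tool(xyz=[[0, 0, 0], [0, 0, 0], [0, 0, 0], [0, 0, 0], [0, 0, 0], [0, 0, 0], [0, 0, 0], [0, 0, 0]], dr=[[0, 0, 0], [0, 0, 0], [0, 0, 0], [0, 0, 0], [0, 0, 0], [0, 0, 0], [0, 0, 0], [0, 0, 0]], jaw=30, newtons=20)

```text
time_s: 20.92
position: [0.4689, -0.0799, 0.0054]
orientation: [0.174, 0.686, 0.176, -0.684]
wrist_force: [0.5, -2.2, 1.1]
width: 0.044
```

Call:
drive_tool(xyz=[[0, 0, 0], [0, 0, 0], [0, 0, 0], [0, 0, 0]], dr=[[0, 0, 0], [0, 0, 0], [0, 0, 0], [0, 0, 0]])

```text
time_s: 21.25
position: [0.469, -0.08, 0.0054]
orientation: [0.174, 0.686, 0.176, -0.684]
wrist_force: [-1.1, -1.0, 1.0]
width: 0.0441
```

Call:
drive_tool(xyz=[[0, 0, 0.01], [0, 0, 0.035], [0, 0, 0.07], [0, 0, 0.105], [0.012, 0.018, 0.13], [0.033, 0.049, 0.14], [0.056, 0.082, 0.14], [0.078, 0.115, 0.14]], dr=[[0, 0, 0], [0, 0, 0], [0, 0, 0], [0, 0, 0], [0, 0, 0], [0, 0, -3], [0, 0, -7], [0, 0, -11]])

```text
time_s: 21.92
position: [0.5479, 0.0365, 0.1473]
orientation: [0.106, 0.701, 0.107, -0.697]
wrist_force: [1.2, -1.1, -3.2]
width: 0.044
```

Call:
drive_tool(xyz=[[0.022, 0.033, 0], [0.045, 0.066, 0], [0.067, 0.099, 0], [0.088, 0.13, 0], [0.096, 0.142, 0], [0.098, 0.144, 0], [0.098, 0.144, 0]], dr=[[0, 0, 0], [0, 0, 0], [0, 0, 0], [0, 0, 0], [0, 0, 0], [0, 0, 0], [0, 0, 0]])

```text
time_s: 22.5
position: [0.6456, 0.1809, 0.147]
orientation: [0.106, 0.7, 0.108, -0.697]
wrist_force: [-0.2, -1.4, -1.8]
width: 0.0441
```

Run:
```python
from cell import viewer,env
from h import *
from scipy.spatial.transform import Rotation as R
p,d,c,T=wrist(env,viewer); o=env.get_obs(); w,x,y,z=o['orientation']; M=R.from_quat([x,y,z,w]).as_matrix(); print(o['position'],np.degrees(np.arctan2(M[1,1],M[0,1])),M[:,0])
np.savez('w5.npz',p=p,T=T); cv2.imwrite('pics/w5.png',cv2.resize(p[:,:,::-1],(768,576)))
```

```text
[0.64538866 0.17999699 0.14720032] -72.64148111596977 [ 0.00388029  0.00258486 -0.99998913]
```

View pics/w5.png

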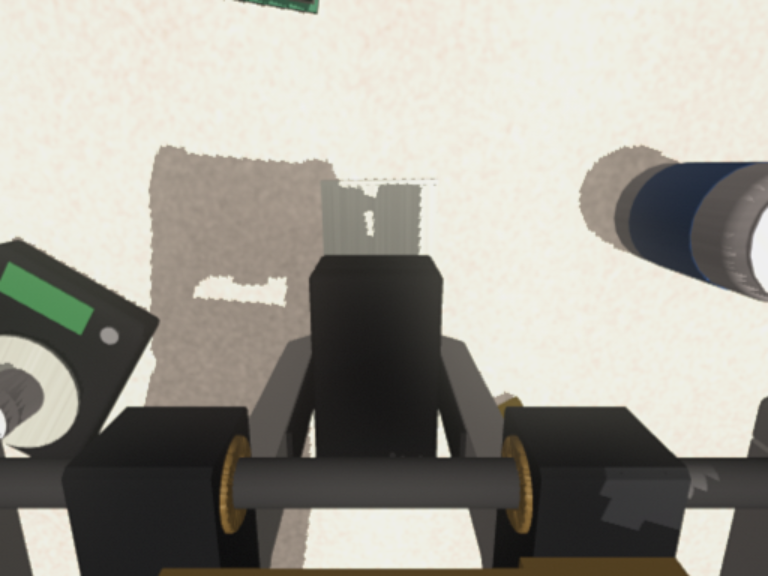

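Run:
```python
from cell import viewer
from h import *
T=np.load('w5.npz')['T']; c=viewer.get_calibration('wrist')
k=plane(c,T,np.array([[321,181],[437,180]])/1.5,.006)*1000; m=k.mean(0); n=(k[1]-k[0])[::-1]*[-1,1]; n/=np.linalg.norm(n)
print(k,n,'tray centre',m-65*n,m+0)
top=.147-.0054+.036
k=plane(c,T,np.array([[320,256],[433,256]])/1.5,top)*1000;m=k.mean(0);n=(k[1]-k[0])[::-1]*[-1,1]; n/=np.linalg.norm(n); print('box front',k,n,m-44*n)
```

```text
[[695.3406174  233.78506293]
 [718.75072464 161.20957939]] [0.95171375 0.30698688] tray centre [645.18427739 177.54317428] [707.04567102 197.49732116]
box front [[684.28241156 211.06932632]
 [695.02101749 176.81384675]] [0.95421179 0.29913183] [647.66639563 180.77978584]
```

Wrist and top agree on the tray centre, (645,177.5) against (643,178), and the box yaw matches the tray. I'll correct by about (-2,-2.5) mm and lower.

Call:
drive_tool(xyz=[[-0.002, -0.0025, -0.02], [-0.002, -0.0025, -0.055], [-0.002, -0.0025, -0.09], [-0.002, -0.0025, -0.115], [-0.002, -0.0025, -0.128], [-0.002, -0.0025, -0.133], [-0.002, -0.0025, -0.134], [-0.002, -0.0025, -0.134]], dr=[[0, 0, 0], [0, 0, 0], [0, 0, 0], [0, 0, 0], [0, 0, 0], [0, 0, 0], [0, 0, 0], [0, 0, 0]])

```text
time_s: 23.22
position: [0.6442, 0.1773, 0.0149]
orientation: [0.106, 0.701, 0.107, -0.697]
wrist_force: [0.2, -0.4, -1.1]
width: 0.0442
```

Call:
drive_tool(xyz=[[0, 0, 0], [0, 0, -0.001], [0, 0, -0.002], [0, 0, -0.003], [0, 0, -0.003]], dr=[[0, 0, 0], [0, 0, 0], [0, 0, 0], [0, 0, 0], [0, 0, 0]])

```text
time_s: 23.63
position: [0.6441, 0.1773, 0.0119]
orientation: [0.106, 0.701, 0.107, -0.697]
wrist_force: [-1.2, 0.1, -2.5]
width: 0.0439
```

Call:
drive_tool(xyz=[[0, 0, -0.001], [0, 0, -0.0015], [0, 0, -0.002], [0, 0, -0.0025], [0, 0, -0.003], [0, 0, -0.003]], dr=[[0, 0, 0], [0, 0, 0], [0, 0, 0], [0, 0, 0], [0, 0, 0], [0, 0, 0]])

```text
time_s: 24.13
position: [0.644, 0.1773, 0.0088]
orientation: [0.106, 0.701, 0.107, -0.697]
wrist_force: [0.4, -1.0, -0.6]
width: 0.044
```

Call:
drive_tool(xyz=[[0, 0, -0.0005], [0, 0, -0.001], [0, 0, -0.0015], [0, 0, -0.0015]], dr=[[0, 0, 0], [0, 0, 0], [0, 0, 0], [0, 0, 0]])

```text
time_s: 24.47
position: [0.6442, 0.1774, 0.0085]
orientation: [0.106, 0.701, 0.107, -0.697]
wrist_force: [-5.1, -1.6, 9.9]
width: 0.0438
```

Contact. Release, rise, and move back out of the top camera's view.

Call:
drive_tool(xyz=[[0, 0, 0.0005], [0, 0, 0.0005], [0, 0, 0.0005], [0, 0, 0.005], [0, 0, 0.03], [0, 0, 0.07], [0, 0, 0.11], [0, 0, 0.15]], dr=[[0, 0, 0], [0, 0, 0], [0, 0, 0], [0, 0, 0], [0, 0, 0], [0, 0, 0], [0, 0, 0], [0, 0, 0]], jaw=100)

```text
time_s: 25.13
position: [0.6439, 0.1773, 0.1604]
orientation: [0.106, 0.701, 0.107, -0.697]
wrist_force: [0.8, 0.5, 0.3]
width: 0.0927
```

Call:
drive_tool(xyz=[[-0.025, -0.03, 0.01], [-0.05, -0.06, 0.02], [-0.075, -0.09, 0.03], [-0.1, -0.12, 0.04], [-0.125, -0.15, 0.05], [-0.15, -0.18, 0.05], [-0.175, -0.21, 0.05], [-0.19, -0.23, 0.05]], dr=[[0, 0, 0], [0, 0, 0], [0, 0, 0], [0, 0, 0], [0, 0, 0], [0, 0, 0], [0, 0, 0], [0, 0, 0]])

```text
time_s: 25.8
position: [0.4518, -0.0544, 0.211]
orientation: [0.106, 0.702, 0.107, -0.697]
wrist_force: [0.1, 0.5, -0.0]
width: 0.0941
```

Run:
```python
from cell import viewer,env
from h import *
print(env.get_obs()['position'])
p,d=viewer.camera('top'); np.savez('top4.npz',p=p,d=d)
cv2.imwrite('pics/t4.png',cv2.resize(p[80:290,80:360,::-1],(800,600),interpolation=cv2.INTER_CUBIC))
p,d=viewer.camera('scene'); np.savez('s4.npz',p=p,d=d)
cv2.imwrite('pics/s4.png',cv2.resize(p[:,:,::-1],(768,576),interpolation=cv2.INTER_CUBIC))
```

```text
[ 0.45184582 -0.05442968  0.21095394]
```

View pics/t4.png

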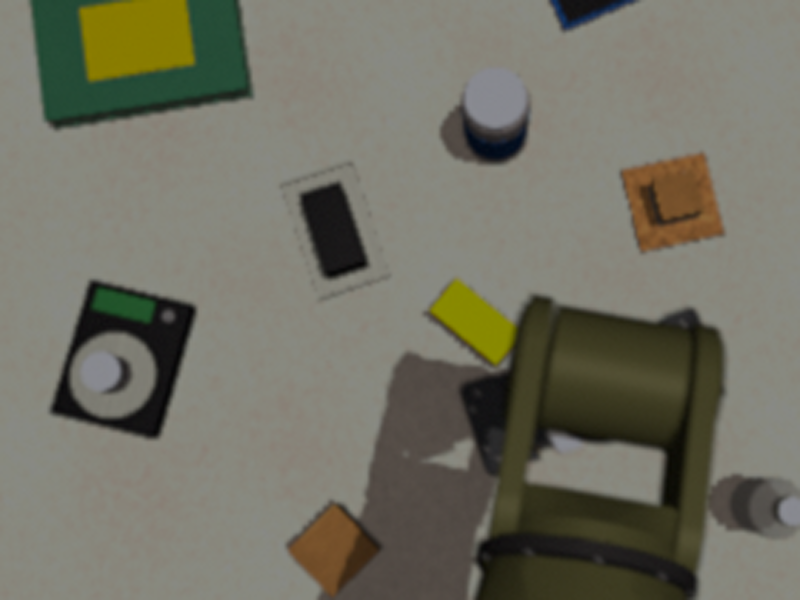

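View pics/s4.png

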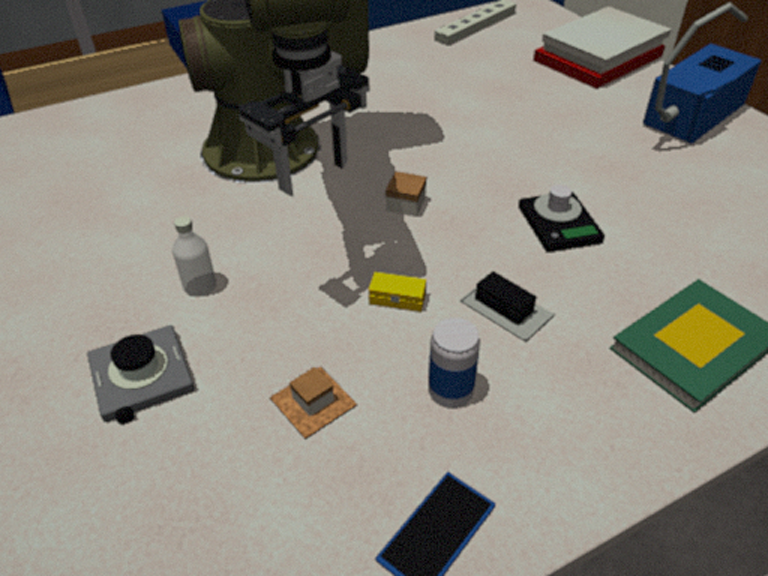

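All four stand on their places: in the scene picture the dish is at (135,350), the box (313,390), the slide box (506,297) and the tin (559,200). The can and bottle look unmoved. One numeric check before handing in.

Run:
```python
from cell import viewer,ticket
from h import *
c=viewer.get_calibration('top'); T=c['cam_to_world']; p=np.load('top4.npz')['p']; s=800/280
g=cv2.cvtColor(p,cv2.COLOR_RGB2GRAY); r=np.zeros_like(g); r[138:182,182:212]=(g[138:182,182:212]<60)*255
print('slide',*shape(c,T,r,.039)[:3])
q=plane(c,T,[[80+x/s-.3,80+y/s-.3] for x,y in[(282,185),(352,164),(388,275),(320,299)]],.004)*1000; print('tray',q.mean(0))
c=viewer.get_calibration('scene');T=c['cam_to_world']; print('dish scene',plane(c,T,[[133/1.5,349/1.5]],.06)*1000,'disc',plane(c,T,[[137/1.5,364/1.5]],.024)*1000)
print('unit scene',plane(c,T,[[313/1.5,383/1.5]],.041)*1000,'mat',plane(c,T,[[313/1.5,401/1.5]],.005)*1000)
a,b=np.load('top0.npz')['p'].astype(int),p.astype(int)
for n,(x0,x1,y0,y1) in dict(can=(236,270,100,140),bottle=(325,365,243,272)).items(): print(n,'pixel diff',np.abs(a-b)[y0:y1,x0:x1].mean())
```

```text
slide [638.1 175.5] [90.9 44. ] 17.8
tray [645.50398734 177.37384193]
dish scene [[ 506.32740536 -376.20031305]] disc [[ 502.14357965 -378.82628615]]
unit scene [[ 670.15001048 -170.4423416 ]] mat [[ 672.28807169 -174.54069141]]
can pixel diff 11.381372549019607
bottle pixel diff 13.37528735632184
```

Run:
```python
from cell import ticket
from h import *
g=lambda f:cv2.cvtColor(np.load(f)['p'],cv2.COLOR_RGB2GRAY).astype(np.float32)
a,b=g('top0.npz'),g('top4.npz')
for x0,x1,y0,y1 in((236,270,100,140),(325,365,243,272)): print(cv2.phaseCorrelate(a[y0:y1,x0:x1].copy(),b[y0:y1,x0:x1].copy()))
print(ticket.close_job())
```

```text
((-0.02791277007290205, -0.01603669524978102), 1.0013764831754897)
((0.23469726417660652, -0.11200445711289042), 0.7634728769461314)
the job is handed in; nothing more can be done
None
```

I took both piles apart and set all four containers on their places, lowering each until the wrist force showed contact before releasing. I handed the job in at about 26 s of the 112 s. No verdict is reported, so these are my own last checks from the cameras:

| Container | Place | Offset from centre |
|---|---|---|
| Dish | Light disc | 4–5 mm |
| Tin | Balance pan | about 1 mm |
| Square box | Cork mat | 3–5 mm |
| Slide box | Steel tray | 5–8 mm |

- **Slide box:** this is the least certain fit. The top view put its centre 7.6 mm from the tray's, though that outline includes part of the box's near side, so the true offset is probably 5–6 mm. Its length lies within about 1° of the tray's.
- **Upright:** all four look upright in the final pictures, and the gripper is well clear of everything.
- **Can and bottle:** a plain pixel comparison was inconclusive because it differed by 11–13 grey levels, probably from noise or exposure. An image-shift check then showed movement of at most 0.3 px, about 0.7 mm, so neither was moved.

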